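Switch on the lightbox and set it to full brightness

TASK

Switch on the lightbox: with the fingertips, gently press the square key well down and let it come back up, then press the large round key well down and hold it there for a good second to bring up full brightness, and let it go. Leave the small round key, the bar-shaped key and the things lying around alone.

Things in the scene. Friction and masses are not known exactly. Their poses are not given: they have to be found in the camera images.
- lightbox: the lightbox, fixed: a flat aluminium case 24 mm high, 340 mm along its y axis and 290 mm along its x axis, with a white panel and, along its far (+x) edge, a grey control strip 56 mm deep carrying the four keys in a row. Origin: under the middle of the control strip, on the table. z up; y runs along the row; the panel lies on the -x side. The keys stand 62 mm apart, centre to centre, in an order that changes from one start to the next.
- square_key: the square key: its cap is 26 x 26 mm, white, in a black base plate 50 x 46 x 3 mm fixed on the control strip. Origin: centre of the base plate's underside, level with the strip's top, 24 mm above the table, on the cap's axis. z up; x and y as the lightbox's. The top of the cap is 18 mm above this origin when up (42 mm above the table), and 10 mm above it when fully down.
- square_cap (a joint): travel of that key (square) in m: 0 up, 0.008 fully down. A spring returns it: about 1.4 N starts it moving, 5 N holds it fully down; it counts as pressed from 0.005, and more than 30 N is not gentle
- large_round_key: the large round key: its cap is a disc 36 mm across, white, in a black base plate 50 x 46 x 3 mm fixed on the control strip. Origin: centre of the base plate's underside, level with the strip's top, 24 mm above the table, on the cap's axis. z up; x and y as the lightbox's. The top of the cap is 18 mm above this origin when up (42 mm above the table), and 10 mm above it when fully down.
- large_round_cap (a joint): travel of that key (large round) in m: 0 up, 0.008 fully down. A spring returns it: about 1.4 N starts it moving, 5 N holds it fully down; it counts as pressed from 0.005, and more than 30 N is not gentle
- small_round_key: the small round key, to be left alone: its cap is a disc 16 mm across, white, in a black base plate 50 x 46 x 3 mm fixed on the control strip. Origin: centre of the base plate's underside, level with the strip's top, 24 mm above the table, on the cap's axis. z up; x and y as the lightbox's. The top of the cap is 18 mm above this origin when up (42 mm above the table), and 10 mm above it when fully down.
- small_round_cap (a joint): travel of that key (small round) in m: 0 up, 0.008 fully down. A spring returns it: about 1.4 N starts it moving, 5 N holds it fully down; it counts as pressed from 0.005, and more than 30 N is not gentle
- bar_key: the narrow bar-shaped key, to be left alone: its cap is 42 mm long (along its x axis, across the row) and 12 mm wide, white, in a black base plate 50 x 46 x 3 mm fixed on the control strip. Origin: centre of the base plate's underside, level with the strip's top, 24 mm above the table, on the cap's axis. z up; x and y as the lightbox's. The top of the cap is 18 mm above this origin when up (42 mm above the table), and 10 mm above it when fully down.
- bar_cap (a joint): travel of that key (bar) in m: 0 up, 0.008 fully down. A spring returns it: about 1.4 N starts it moving, 5 N holds it fully down; it counts as pressed from 0.005, and more than 30 N is not gentle
- pencil_tin: shallow steel tin of pencils, loose, 100 x 200 x 16 mm, on the table beyond the control strip; origin at the centre of its underside
- ink_jar: small jar, loose, 44 mm across, 52 mm high, on the table beyond the control strip; origin at the centre of its underside
- eraser: eraser block, loose, 24 x 46 x 13 mm, on the white panel near the strip; origin at the centre of its underside
- sharpener: brass pencil sharpener, loose, 16 x 26 x 12 mm, on the white panel near the strip; origin at the centre of its underside
Things that resemble listed ones, but are neither listed nor needed, are in the scene too. What is shaped like the ink_jar but blue or turquoise is not meant. There is more than one size of the eraser; the job needs the smaller.

How it is judged:
On the way, in this order (a step that is already met when the one before it is completed fails the run):
1. the square key is pressed at least 5 mm by the fingers, the large round key being up (value of joint square_cap above 0.005 m and value of joint large_round_cap below 0.001 m and contact force between the fingers and square_key above 0.5 N), for 0.05 s.
2. the square key has come back up (value of joint square_cap below 0.001 m), for 0.05 s.
3. the large round key is held at least 5 mm down by the fingers for 0.8 s, the square key being up (value of joint large_round_cap above 0.005 m and value of joint square_cap below 0.001 m and contact force between the fingers and large_round_key above 0.5 N), for 0.8 s.
At the end, for the whole second after the job is handed in: all four keys are up (within 1 mm) and the tin, jar, eraser and sharpener are at rest within 10 mm of where they started (value of joint each of square_cap, large_round_cap, small_round_cap, bar_cap below 0.001 m and distance of each of pencil_tin, ink_jar, eraser, sharpener from where it was at the start of the episode below 0.01 m and linear speed of each of pencil_tin, ink_jar, eraser, sharpener below 0.02 m/s); the robot touches nothing.
It fails at once if the small round key or the bar key is pressed more than 1.5 mm, or pushed with more than 3 N (value of joint any of small_round_cap, bar_cap above 0.0015 m or contact force between any of the arm, the fingers and small_round_key above 3 N or contact force between any of the arm, the fingers and bar_key above 3 N).
It fails at once if a key is pressed with more than 30 N (contact force between any of the arm, the fingers and square_key above 30 N or contact force between any of the arm, the fingers and large_round_key above 30 N).
It fails at once if the robot bears on the lightbox's case with more than 30 N (contact force between any of the arm, the fingers and lightbox above 30 N).
It fails at once if the tin, jar, eraser or sharpener is moved, lifted or carried more than 10 mm (distance of any of pencil_tin, ink_jar, eraser, sharpener from where it was at the start of the episode above 0.01 m).
It also fails if it takes over 45 s, if anything falls off the work surface, if the arm or the gripper's body presses on something with over 40 N, if the wrist force passes 120 N, or if a joint passes its speed limit or range.

ROBOT

A 6-joint arm with a two-finger parallel gripper is mounted at the origin on the work surface. World frame = base frame: x ahead of the robot, y to its left, z up, the work surface at z = 0. Lengths are in m, angles in rad, forces in N, time in s.
With the tool pointing down it reaches from about 0.25 to 0.775 m from the base axis. Payload 4 kg.
Tool frame: the origin (TCP) lies midway between the tips of the shut fingers; the grasp point (between the pads) lies 19 mm behind it (robot.pinch_z is the distance from the TCP to the grasp point, in m); x points along the fingers, y is the direction in which the jaws open and shut, and the axes are right-handed (so a half turn about x gives the same grasp; the last joint's range is limited). The gripper opens to 94 mm and grips with 3 to 60 N. Pads are 16 mm wide; open, the fingers measure 119 mm over their backs; the gripper's body (75 mm by 177 mm) begins 78 mm behind the grasp point.
Start: joints at [-1.45, 0.087, 1.371, -0, 1.684, -0.103], TCP at [0.122, -0.536, 0.206] pointing down, gripper open.
Joint ranges: [-3.1, 3.1], [-0.76, 2.03], [0.27, 2.55], [-1.08, 4.22], [0.17, 2.65], [-2.57, 2.57]. Speed limits (rad/s): [2.79, 2.79, 3.14, 3.14, 3.14, 3.14].

INTERFACE

Orientations are given as [roll, pitch, yaw] about the fixed x, y, z axes, in that order (R = Rz(yaw) Ry(pitch) Rx(roll)).
In Python, from bench import robot, imaging gives the robot as it stands. The module is installed in compiled form; this text tells all that it offers.
- The arm moves only by the tool drive_tool, never from a script. Its argument "commands" is a list that holds one entry, the list of rows, each a list of 4 numbers: the shift along the tool's x, y, z as a fraction of full scale, then the turn about the tool's x as a fraction of full scale. A call has 1 to 20 rows; each row shifts and turns the commanded pose from where the row before left it, along the tool's axes as they then stand; what a row does not reach is not made up. Full scale, the value 1, is 0.25 m for a shift and 360 degrees for a turn. A row lasts 1/10 s, in which the tool goes at most 50 mm and 8.59 degrees, less where a joint would pass 70% of its speed; a pose out of reach is approached as far as the arm can. A call with a number of a shift or a turn outside -1 to 1 is refused whole. A call with a gripper value outside its range is refused whole. "grip" is the opening, from 0 (shut) to 1 (fully open), set as the call begins (left out, the last holds). The fingers move at their own pace and stop on an object; the grip force is fixed at half the most. Time passes only in rows, so rows that do not move let the fingers close. It gives the time, the measured TCP pose, the force and the opening at its end, in the units of the state.
- robot.get_obs(): the state, without advancing time (a new reading comes with each control period).
- imaging.snapshot(name): name is "side" or "top"; returns a dict with "pixels" (420x560x3 uint8, red, green, blue), "z_map" (420x560 float32, m along the optical axis (not along the pixel's ray), 0 where there is no reading), "mtx" (3x3 intrinsics, pixels), "extrinsics" (4x4, takes a point from world to camera coordinates). Camera axes: x right, y up, looking along -z (the intrinsics and any distortion apply to the point x, -y, -z); pixel columns grow to the right and rows downward; lengths in m; the calibration is good to about 2 mm. A picture is of the moment at which its call begins.
- robot.close_job(): hands the job in, once; it reports no verdict.
The state is a dict: "time": time; "joint_positions": joint angles; "qvel": joint speeds; "joint_torque": joint torques, N m; "tool_pos": TCP position; "ee_rot": TCP orientation; "wrist_force": force on the tool from outside, world axes, zero at the start; "wrist_torque": the same for the moment, N m; "width": finger opening in m.
Only numpy, scipy, OpenCV 4.12 (cv2) and the standard library are available. Lean on these libraries where they do the work, as an engineer would, in place of code of your own. Each camera call takes 0.05 s, during which the arm holds its last target.

## Working session

There is one attempt and no reset: what is moved stays moved. The work goes in short steps, Python scripts to look and compute and a tool call to move; the robot and the scene stay as the last step left them, time stands still between calls to the robot, and variables do not carry over. Pictures are saved under pics/ and viewed, and the job is handed in when it is done.

Besides the shell and the picture viewer there is one more tool, called after ">>>" as name(argument=value, ...) on one line, values as JSON. drive_tool: Moves the arm, as the interface text tells. Shift numbers are shares of 0.25 m and turn numbers shares of 360 degrees, none past 1 either way. Its arguments: {"type":"object","properties":{"commands":{"type":"array","items":{"type":"array","items":{"type":"array","items":{"type":"number","minimum":-1,"maximum":1}}}},"grip":{"type":"number"}},"required":["commands"]}

```bash
mkdir -p pics; python3 - <<'E'
from bench import robot, imaging
import cv2,pickle
o=robot.get_obs(); print(o)
for n in("top","side"):
    s=imaging.snapshot(n); pickle.dump(s,open(n+".pkl","wb")); cv2.imwrite(f"pics/{n}1.png",s["pixels"][:,:,::-1]); print(n,s["mtx"].tolist(),s["extrinsics"].round(4).tolist(),[k for k in s])
E
```

```text
{'time': 0.0, 'joint_positions': array([-1.45011617e+00,  8.79127489e-02,  1.37223605e+00,  9.57006348e-06,
        1.68357662e+00, -1.03103218e-01]), 'qvel': array([-0.00025247,  0.00034605, -0.00054729,  0.00288834, -0.00058862,
        0.00095638]), 'joint_torque': array([-1.14592076e-04, -3.40188718e+01, -3.02425969e+01,  7.17670494e-02,
        3.31917917e-02, -1.84435607e-04]), 'tool_pos': array([ 0.12198789, -0.53574798,  0.2043365 ]), 'ee_rot': array([-1.67835926,  1.56866355,  1.68701784]), 'wrist_force': array([ 0.65377421,  0.02506303, -0.21020888]), 'wrist_torque': array([-0.00616879,  0.06195702,  0.00878817]), 'width': 0.09413916978433658}
top [[379.5022159571653, 0.0, 273.2664626368558], [0.0, 379.5022159571653, 203.81360860439818], [0.0, 0.0, 1.0]] [[0.0261, -0.9997, 0.0037, 0.0265], [0.9919, 0.0263, 0.1243, -0.6167], [-0.1243, 0.0004, 0.9922, -0.7073], [0.0, 0.0, 0.0, 1.0]] ['pixels', 'z_map', 'mtx', 'extrinsics']
side [[447.9684695248331, 0.0, 278.8599226492058], [0.0, 447.9684695248331, 201.0137344710556], [0.0, 0.0, 1.0]] [[0.985, -0.1722, 0.0108, -0.5988], [0.1052, 0.6487, 0.7537, -0.1292], [-0.1368, -0.7413, 0.6571, -0.6378], [0.0, 0.0, 0.0, 1.0]] ['pixels', 'z_map', 'mtx', 'extrinsics']
```

View pics/top1.png

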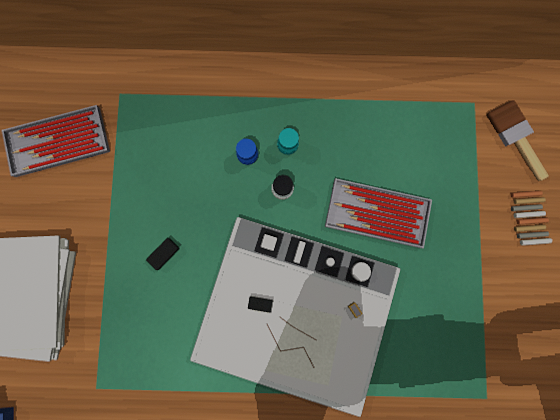

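View pics/side1.png

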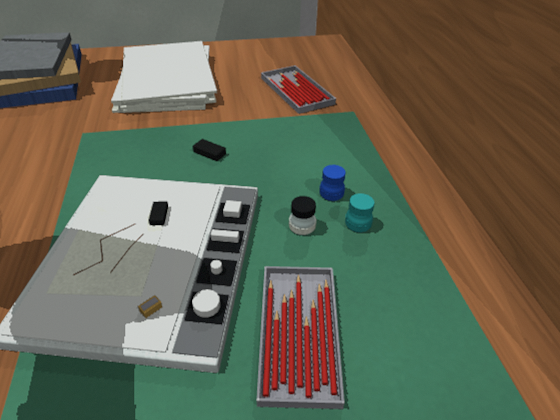

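The top view shows the row of keys, left to right: square (268,243), bar (300,252), small round (330,262) and large round (361,271). The side view gives the same order: (232,209), (225,236), (216,267), (207,303). Things I could mistake for the square key are the bar at (300,252) and for the large round key the small round at (330,262). I'll check this in a close crop and measure.

```bash
cat > h.py <<'E'
import numpy as np,cv2,pickle
def ray(s,uv,z):
    K=s["mtx"];E=s["extrinsics"];R=E[:3,:3];t=E[:3,3]
    d=np.array([(uv[0]-K[0,2])/K[0,0],-(uv[1]-K[1,2])/K[1,1],-1.])
    c=-R.T@t; d=R.T@d
    return c+d*(z-c[2])/d[2]
def pt(s,u,v):
    K=s["mtx"];E=s["extrinsics"];Z=s["z_map"][int(v),int(u)]
    p=np.array([(u-K[0,2])/K[0,0]*Z,-(v-K[1,2])/K[1,1]*Z,-Z])
    return E[:3,:3].T@(p-E[:3,3])
E
python3 - <<'E'
from h import *
for n,pts in(("top",[(268,243),(300,252),(330,262),(361,271)]),("side",[(232,209),(225,236),(216,267),(207,303)])):
    s=pickle.load(open(n+".pkl","rb")); im=s["pixels"]; m=(im.min(2)>125).astype(np.uint8)
    nl,lab,st,ce=cv2.connectedComponentsWithStats(m,connectivity=4)
    for p in pts:
        l=lab[p[1],p[0]]
        dm=(lab==l); ys,xs=np.nonzero(dm)
        P=np.array([pt(s,x,y) for x,y in zip(xs,ys)]); k=abs(P[:,2]-.042)<.004
        print(n,p,st[l],ce[l].round(1),"ray",ray(s,ce[l],.042).round(4),"depth top n",k.sum(),P[k].mean(0).round(4) if k.any() else None, np.median(P[:,2]).round(4))
s=pickle.load(open("top.pkl","rb"))
c=s["pixels"][205:330,220:420,::-1]; cv2.imwrite("pics/crop1.png",cv2.resize(c,None,fx=4,fy=4,interpolation=cv2.INTER_CUBIC))
E
```

```text
top (268, 243) [261 234  16  16 171] [268.7 241.8] ray [0.5412 0.0495 0.042 ] depth top n 171 [0.5412 0.0495 0.0428] 0.0428
top (300, 252) [294 241  11  22 127] [299.3 251.7] ray [ 0.5238 -0.0099  0.042 ] depth top n 126 [ 0.524  -0.0099  0.0428] 0.0428
top (330, 262) [327 258   8   8  50] [330.3 261.4] ray [ 0.5069 -0.0697  0.042 ] depth top n 49 [ 0.5071 -0.0695  0.0431] 0.0431
top (361, 271) [353 262  18  19 259] [361.4 271.1] ray [ 0.49   -0.1295  0.042 ] depth top n 255 [ 0.4899 -0.1293  0.0431] 0.0432
side (232, 209) [223 200  19  13 186] [231.9 205.8] ray [0.5395 0.051  0.042 ] depth top n 169 [0.5392 0.0506 0.0415] 0.0414
side (225, 236) [    0   175   257   191 23419] [122.8 267.8] ray [ 0.378  -0.0539  0.042 ] depth top n 154 [ 0.5221 -0.0088  0.0415] 0.0238
side (216, 267) [211 260  11   9  80] [215.6 264. ] ray [ 0.5053 -0.0678  0.042 ] depth top n 70 [ 0.505  -0.0683  0.0417] 0.0415
side (207, 303) [192 289  27  23 480] [205.5 300.4] ray [ 0.4883 -0.1279  0.042 ] depth top n 461 [ 0.4879 -0.1281  0.0417] 0.0416
```

View pics/crop1.png

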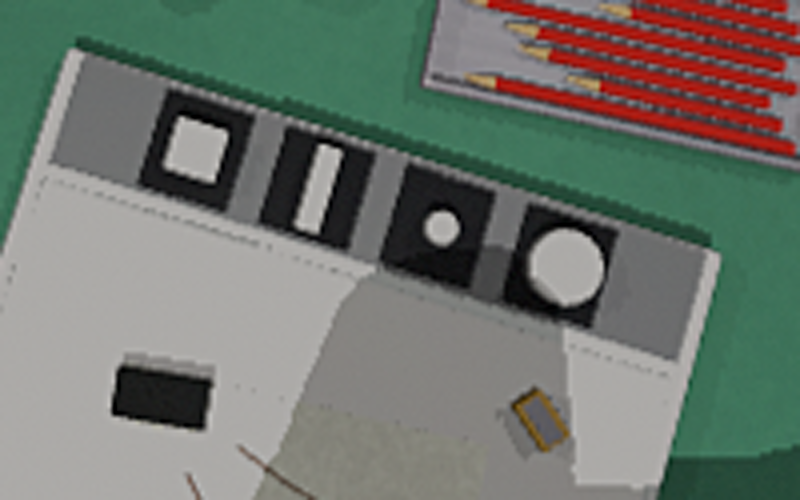

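The crop confirms it: the square cap is far left and the large round far right, with the bar and small round between them. The spacing measures 62 mm, the tops are at 42 mm, and the two views agree within 2 mm. Next I work out the shifts in tool axes.

```bash
python3 - <<'E'
import numpy as np
from bench import robot
from scipy.spatial.transform import Rotation as Ro
o=robot.get_obs();R=Ro.from_euler("xyz",o["ee_rot"]).as_matrix();p=o["tool_pos"];print(R.round(4),p)
A=np.array([.5403,.0502,.10]);B=np.array([.489,-.1287,.10])
print((R.T@(A-p)/.25).round(4),(R.T@(B-A)/.25).round(4),(R.T@[0,0,-.01]/.25).round(4))
E
```

```text
[[-3.000e-04  2.219e-01 -9.751e-01]
 [ 2.000e-03 -9.751e-01 -2.219e-01]
 [-1.000e+00 -2.000e-03 -2.000e-04]] [ 0.12198716 -0.53580532  0.20443441]
[ 0.4219 -1.9135 -2.1516] [-0.0013  0.6522  0.3589] [0.04   0.0001 0.    ]
```

>>> drive_tool(commands=[[[0, -0.096, -0.108, 0], [0, -0.096, -0.108, 0], [0, -0.096, -0.108, 0], [0, -0.096, -0.108, 0], [0, -0.096, -0.108, 0], [0, -0.096, -0.108, 0], [0, -0.096, -0.108, 0], [0, -0.096, -0.108, 0], [0, -0.096, -0.108, 0], [0, -0.096, -0.108, 0], [0, -0.096, -0.108, 0], [0, -0.096, -0.108, 0], [0, -0.096, -0.108, 0], [0, -0.096, -0.108, 0], [0, -0.096, -0.108, 0], [0, -0.096, -0.108, 0], [0, -0.096, -0.108, 0], [0, -0.096, -0.108, 0], [0, -0.096, -0.108, 0], [0, 0, 0, 0]]], grip=0)

```text
time: 2.1
tool_pos: [0.5221, 0.0254, 0.2041]
ee_rot: [-0.945, 1.569, 2.426]
wrist_force: [0.1, -0.0, -0.3]
width: 0.0005
```

```bash
cat > g.py <<'E'
import numpy as np
from bench import robot
from scipy.spatial.transform import Rotation as Ro
o=robot.get_obs();R=Ro.from_euler("xyz",o["ee_rot"]).as_matrix();p=o["tool_pos"]
print(o["time"],p.round(4),R[:,0].round(4),R[:,1].round(3),o["wrist_force"].round(2),o["width"])
for T in ([.5403,.0502,.05],[.489,-.1287,.05]): print((R.T@(T-p)/.25).round(4))
E
python3 g.py
```

```text
2.1 [0.5221 0.0254 0.2041] [-0.0017  0.0014 -1.    ] [ 0.227 -0.974 -0.002] [ 0.11 -0.04 -0.32] 0.0005332184465353162
[ 0.6166 -0.0792 -0.0943]
[0.6159 0.5713 0.2678]
```

>>> drive_tool(commands=[[[0, -0.04, -0.047, 0], [0, -0.039, -0.047, 0], [0.08, 0, 0, 0], [0.08, 0, 0, 0], [0.08, 0, 0, 0], [0.08, 0, 0, 0], [0.08, 0, 0, 0], [0.08, 0, 0, 0], [0.04, 0, 0, 0], [0, 0, 0, 0], [0, 0, 0, 0]]])

```text
time: 3.2
tool_pos: [0.5401, 0.0466, 0.0762]
ee_rot: [2.853, 1.57, -0.065]
wrist_force: [0.3, 0.6, 0.2]
width: 0.0002
```

```bash
python3 g.py; python3 - <<'E'
from bench import imaging
import cv2
s=imaging.snapshot("side"); cv2.imwrite("pics/side2.png",cv2.resize(s["pixels"][80:340,130:400,::-1],None,fx=2.2,fy=2.2))
E
```

```text
3.2 [0.5401 0.0466 0.0762] [ 1.e-03 -1.e-04 -1.e+00] [ 0.222 -0.975  0.   ] [0.3  0.56 0.18] 0.0001644497073581805
[ 0.1046 -0.0141 -0.0038]
[0.1044 0.6382 0.3549]
```

View pics/side2.png

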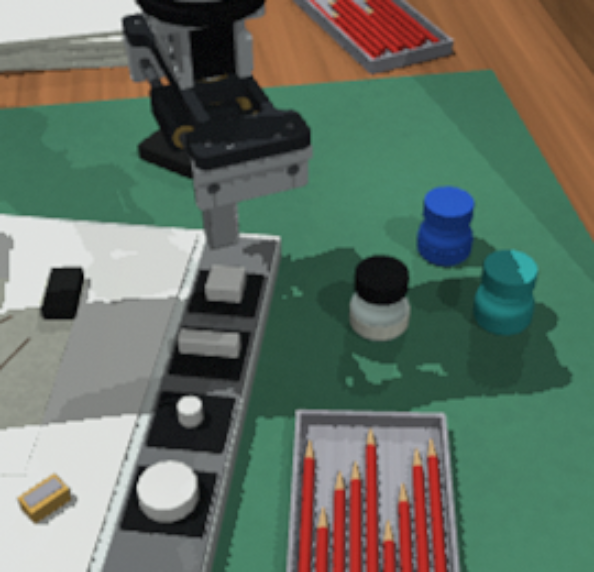

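The closed fingertips at crop (220,245) hang over the square cap at (225,280). I'll correct 3.5 mm sideways, then come down.

>>> drive_tool(commands=[[[0, -0.014, -0.004, 0], [0.03, 0, 0, 0], [0.03, 0, 0, 0], [0.03, 0, 0, 0], [0.012, 0, 0, 0], [0.008, 0, 0, 0], [0.008, 0, 0, 0], [0, 0, 0, 0], [0, 0, 0, 0]]])

```text
time: 4.15
tool_pos: [0.54, 0.0502, 0.0462]
ee_rot: [2.645, 1.57, -0.273]
wrist_force: [-0.3, -0.3, -0.4]
width: 0.0004
```

```bash
python3 g.py
```

```text
4.15 [0.54   0.0502 0.0462] [ 4.e-04 -1.e-04 -1.e+00] [ 0.222 -0.975  0.   ] [-0.35 -0.31 -0.44] 0.00042599386511159775
[-0.0154  0.0004 -0.0013]
[-0.0154  0.6526  0.3576]
```

Go down by 8 mm to about 38 mm and check the contact.

>>> drive_tool(commands=[[[0.008, 0, 0, 0], [0.008, 0, 0, 0], [0.008, 0, 0, 0], [0.008, 0, 0, 0], [0, 0, 0, 0], [0, 0, 0, 0]]])

```text
time: 4.75
tool_pos: [0.5401, 0.0503, 0.0384]
ee_rot: [2.725, 1.57, -0.193]
wrist_force: [-0.1, 0.0, 3.8]
width: 0.0003
```

>>> drive_tool(commands=[[[0.006, 0, 0, 0], [0.006, 0, 0, 0], [0, 0, 0, 0], [0, 0, 0, 0], [0, 0, 0, 0]]])

```text
time: 5.25
tool_pos: [0.54, 0.0503, 0.0352]
ee_rot: [2.744, 1.57, -0.174]
wrist_force: [-0.3, -0.4, 5.3]
width: 0.0006
```

>>> drive_tool(commands=[[[0.004, 0, 0, 0], [0, 0, 0, 0], [0, 0, 0, 0]]])

```text
time: 5.55
tool_pos: [0.54, 0.0503, 0.0343]
ee_rot: [2.801, 1.57, -0.117]
wrist_force: [-0.2, 0.2, 5.5]
width: 0.0003
```

```bash
python3 - <<'E'
from bench import imaging
import cv2
s=imaging.snapshot("side"); cv2.imwrite("pics/side3.png",cv2.resize(s["pixels"][150:340,150:300,::-1],None,fx=3,fy=3))
E
```

```text
(no output)
```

View pics/side3.png

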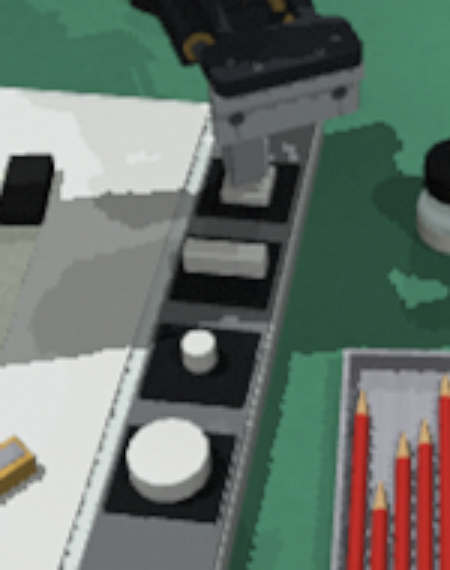

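The square cap at crop (248,185) is visibly down under the fingertips, and the other three keys are still up. Now I lift to about 90 mm and go across to the large round key.

>>> drive_tool(commands=[[[-0.02, 0, 0, 0], [-0.04, 0, 0, 0], [-0.08, 0, 0, 0], [-0.08, 0, 0, 0], [0, 0, 0, 0], [0, 0.09, 0.05, 0], [0, 0.09, 0.05, 0], [0, 0.09, 0.05, 0], [0, 0.09, 0.05, 0], [0, 0.09, 0.05, 0], [0, 0.09, 0.05, 0], [0, 0.09, 0.05, 0], [0, 0.022, 0.008, 0], [0, 0, 0, 0], [0, 0, 0, 0]]])

```text
time: 7.1
tool_pos: [0.4885, -0.1277, 0.0883]
ee_rot: [-1.007, 1.569, 2.359]
wrist_force: [0.5, -0.4, -0.1]
width: 0.0004
```

```bash
python3 g.py; python3 - <<'E'
from bench import imaging
import cv2
s=imaging.snapshot("side"); cv2.imwrite("pics/side4.png",cv2.resize(s["pixels"][80:340,130:400,::-1],None,fx=2.2,fy=2.2))
E
```

```text
7.1 [ 0.4885 -0.1277  0.0883] [-0.0011  0.0011 -1.    ] [ 0.222 -0.975 -0.001] [ 0.49 -0.39 -0.07] 0.00042663639083718996
[ 0.1536 -0.6475 -0.3603]
[ 0.153   0.0046 -0.0012]
```

View pics/side4.png

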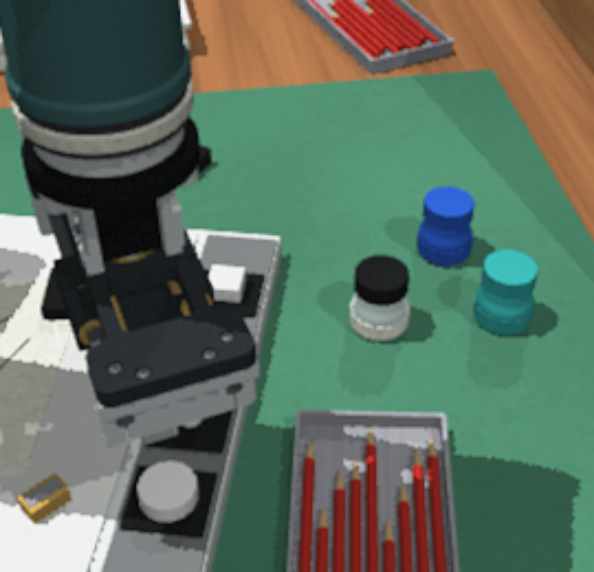

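The square key is up again at crop (227,282). The gripper is over the large round key at (168,490), but its own block hides the tips. I'll come down to just above the cap and look again.

>>> drive_tool(commands=[[[0, 0.004, -0.001, 0], [0.04, 0, 0, 0], [0.04, 0, 0, 0], [0.04, 0, 0, 0], [0.02, 0, 0, 0], [0.012, 0, 0, 0], [0, 0, 0, 0], [0, 0, 0, 0]]])

```text
time: 7.95
tool_pos: [0.4894, -0.1296, 0.0512]
ee_rot: [2.36, 1.57, -0.558]
wrist_force: [0.1, -0.6, 0.4]
width: 0.0005
```

```bash
python3 g.py; python3 - <<'E'
from bench import imaging
import cv2
s=imaging.snapshot("side"); cv2.imwrite("pics/side5.png",cv2.resize(s["pixels"][150:340,120:300,::-1],None,fx=3,fy=3))
E
```

```text
7.95 [ 0.4894 -0.1296  0.0512] [ 5.e-04 -3.e-04 -1.e+00] [ 0.222 -0.975  0.   ] [ 0.08 -0.62  0.44] 0.000504419513588416
[ 0.0047 -0.6561 -0.3581]
[ 0.0048 -0.0038  0.0007]
```

View pics/side5.png

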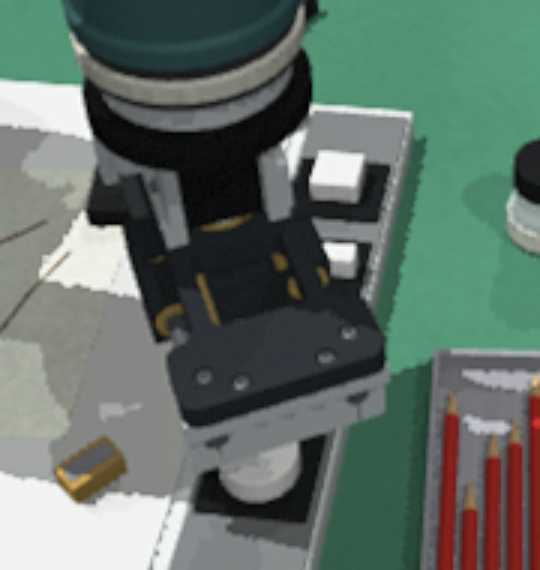

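The large round cap at (260,470) is directly below the shut fingers, and the measured TCP is within 1 mm of it. I press down to about 34.5 mm and hold.

>>> drive_tool(commands=[[[0.012, 0, 0, 0], [0.012, 0, 0, 0], [0.012, 0, 0, 0], [0.01, 0, 0, 0], [0, 0, 0, 0], [0, 0, 0, 0]]])

```text
time: 8.6
tool_pos: [0.4892, -0.1295, 0.0398]
ee_rot: [1.902, 1.571, -1.015]
wrist_force: [-0.9, 0.3, 3.0]
width: 0.0004
```

>>> drive_tool(commands=[[[0.008, 0, 0, 0], [0.008, 0, 0, 0], [0.005, 0, 0, 0], [0, 0, 0, 0], [0, 0, 0, 0], [0, 0, 0, 0], [0, 0, 0, 0], [0, 0, 0, 0], [0, 0, 0, 0], [0, 0, 0, 0], [0, 0, 0, 0], [0, 0, 0, 0], [0, 0, 0, 0], [0, 0, 0, 0], [0, 0, 0, 0], [0, 0, 0, 0], [0, 0, 0, 0], [0, 0, 0, 0]]])

```text
time: 10.4
tool_pos: [0.4893, -0.1295, 0.0343]
ee_rot: [2.348, 1.57, -0.57]
wrist_force: [0.3, 0.2, 5.0]
width: 0.0004
```

```bash
python3 g.py; python3 - <<'E'
from bench import imaging
import cv2
s=imaging.snapshot("side"); cv2.imwrite("pics/side6.png",cv2.resize(s["pixels"][150:340,120:300,::-1],None,fx=3,fy=3))
E
```

```text
10.4 [ 0.4893 -0.1295  0.0343] [ 3.e-04 -2.e-04 -1.e+00] [ 0.222 -0.975  0.   ] [0.29 0.2  5.04] 0.0003724726903036543
[-0.063  -0.6556 -0.3585]
[-0.0629 -0.0034  0.0004]
```

View pics/side6.png

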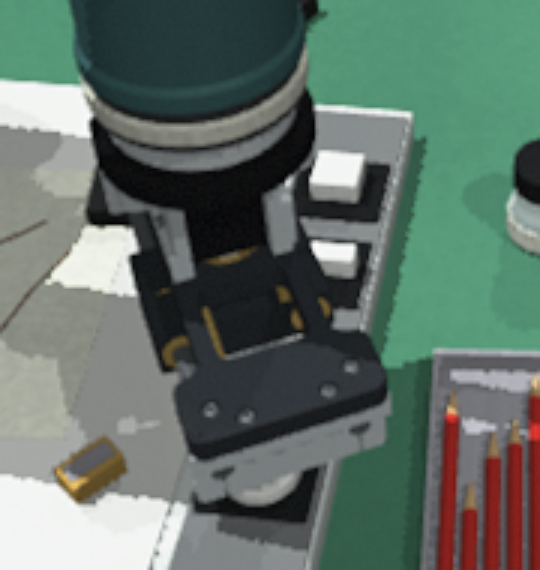

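The large round cap at (262,487) is held down at about 5 N, well over a second, with the square key up at (337,175). Now I let go and lift clear.

>>> drive_tool(commands=[[[-0.02, 0, 0, 0], [-0.04, 0, 0, 0], [-0.08, 0, 0, 0], [-0.08, 0, 0, 0], [-0.1, 0, 0, 0], [-0.1, 0, 0, 0], [-0.1, 0, 0, 0], [-0.1, 0, 0, 0], [0, 0.1, 0.1, 0], [0, 0.1, 0.1, 0], [0, 0.1, 0.1, 0], [0, 0.1, 0.1, 0], [0, 0.1, 0.1, 0], [0, 0.1, 0.1, 0], [0, 0, 0, 0], [0, 0, 0, 0], [0, 0, 0, 0]]])

```text
time: 12.15
tool_pos: [0.3765, -0.308, 0.189]
ee_rot: [-1.575, 1.57, 1.791]
wrist_force: [0.3, 0.2, 0.9]
width: 0.0001
```

```bash
python3 g.py; python3 - <<'E'
from bench import imaging
from h import *
s=imaging.snapshot("side"); cv2.imwrite("pics/side7.png",s["pixels"][:,:,::-1])
for p in [(232,206),(225,236),(216,264),(206,300)]: print(pt(s,*p).round(4))
t=imaging.snapshot("top"); a=pickle.load(open("top.pkl","rb"))
cv2.imwrite("pics/top7.png",t["pixels"][:,:,::-1])
E
```

```text
12.15 [ 0.3765 -0.308   0.189 ] [-2.0e-04  1.1e-03 -1.0e+00] [ 0.223 -0.975 -0.001] [0.28 0.24 0.93] 0.00013638483566586976
[ 0.5575 -1.2502 -0.9581]
[ 0.5567 -0.5983 -0.5986]
[0.5396 0.0511 0.0415]
[ 0.5229 -0.0143  0.0412]
[ 0.5059 -0.0675  0.0414]
[ 0.4889 -0.1264  0.0408]
```

View pics/side7.png

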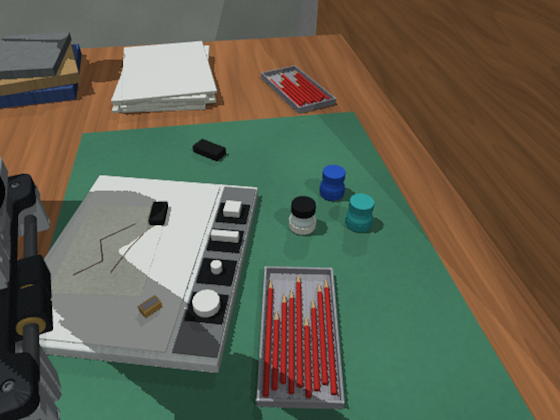

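View pics/top7.png

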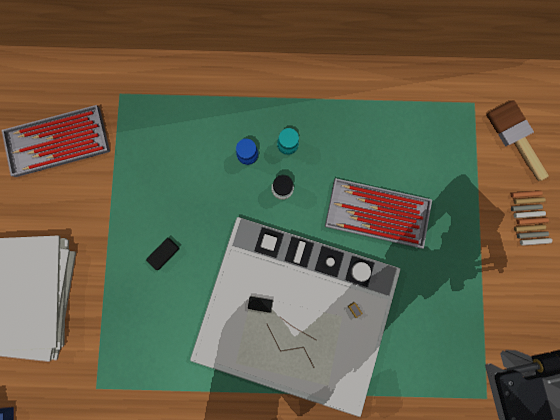

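All four keys are up, with tops at about 41 mm. The tin, jar (282,186), eraser (260,303) and sharpener (355,310) are at their starting pixels, and the arm is clear.

```bash
python3 -c "
from bench import robot
print(robot.close_job())"
```

```text
the job is handed in; nothing more can be done
None
```

I pressed both keys in order with the shut fingertips and handed the job in at about 12 s; `close_job` gives no verdict.

- **Square key:** it was pressed to about 34 mm fingertip height, nearly its full 8 mm of travel, at about 5.5 N. It was seen back up before I went on.
- **Large round key:** it was held at about 34 mm height for roughly 1.5 s at about 5 N, then let go. The fingertips were hidden from the side camera during this press, so I relied on the measured tool position, the wrist force and the view of the sunken cap.
- **Last checks:** all four caps were back up, with tops measured at 41–41.5 mm. The tin, jar, eraser and sharpener were at their starting pixels by eye in both views, and the robot was clear of everything.
- **Disagreements:** the two cameras differed by about 2 mm, within the stated calibration. No check failed.

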